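# Put the till kit away in the counter organiser

## Task

Closing the restaurant's counter: put the small kit away in the three-module organiser. Both desk tape rolls go flat over the post, the larger one at the bottom and the smaller one on it; the round-footed hand stamp stands upright in the round well; the small stapler stands on its base, down in the rectangular bay. Leave the square-footed stamp, the long stapler and the big parcel tape roll where they are.

Things in the scene. Friction and masses are not known exactly. Their poses are not given: they have to be found in the camera images.
- large_tape: the larger of the two desk tape rolls, off-white, lying flat: ring of outer diameter 60 mm, core hole 30 mm, 24 mm high, about 50 g. Origin: centre of its underside on its axis; z up its axis. Belongs on the post, underneath
- small_tape: the smaller desk tape roll, off-white, lying flat: ring of outer diameter 46 mm, core hole 30 mm, 18 mm high, about 25 g. Origin: centre of its underside on its axis; z up its axis. Belongs on the post, on top of the larger roll
- round_stamp: wooden hand stamp standing upright: round foot 44 mm in diameter and 16 mm high, above it an upright wooden handle 22 mm in diameter (straight from 28 to 66 mm height), 72 mm high overall, about 60 g. Origin: centre of the foot's underside; z up the handle. Belongs in the round well
- small_stapler: the small black stapler standing on its base: 70 mm long (its x axis), base 26 mm wide (y), 44 mm high (z); its upper arm, from 24 mm height to the top, is a straight-sided block 22 mm wide and 67 mm long; about 90 g, centre of mass near the middle. Origin: centre of its underside. Belongs in the rectangular bay, either end first
- square_stamp: look-alike that stays: wooden hand stamp with the same handle but a square foot, 44 x 44 x 16 mm, 72 mm high overall. Origin: centre of the foot's underside
- long_stapler: look-alike that stays: long black stapler, 130 mm long (its x axis), 30 mm wide, 52 mm high. Origin: centre of its underside
- parcel_roll: look-alike that stays: big off-white parcel tape roll lying flat, outer diameter 88 mm, core hole 52 mm, 46 mm high. Origin: centre of its underside
- post_module: fixed white plastic module 104 x 104 mm, one of three in a row (108 mm apart) in a low black tray (rim 10 mm high); they swap places between starts. Origin: centre of its underside, 4 mm above the counter; z up, x, y along its sides. This one is a flat plate 14 mm thick with an upright dark steel post in its middle, 12 mm in diameter, rising to 70 mm above the origin
- well_module: fixed white plastic module 104 x 104 mm, one of three in a row (108 mm apart) in a low black tray (rim 10 mm high); they swap places between starts. Origin: centre of its underside, 4 mm above the counter; z up, x, y along its sides. This one is 18 mm high with a round well in its middle, 64 mm in diameter and 10 mm deep (its floor is 8 mm above the origin)
- bay_module: fixed white plastic module 104 x 104 mm, one of three in a row (108 mm apart) in a low black tray (rim 10 mm high); they swap places between starts. Origin: centre of its underside, 4 mm above the counter; z up, x, y along its sides. This one is 18 mm high with a rectangular bay in its middle, 92 mm along x, 48 mm along y, 10 mm deep (floor 8 mm above the origin)
Mind the look-alikes: they are no part of the job. What is shaped like the small_stapler but blue is not meant. What is shaped like the small_tape but blue is not meant.

How it is judged:
By the outcome, as a careful person would: the job done as asked, in the order asked, and still so for the second after the job is handed in, with the robot touching nothing.
It also fails if it takes over 115 s, if anything falls off the work surface, if the arm or the gripper's body presses on something with over 40 N, if the wrist force passes 120 N, or if a joint passes its speed limit or range.

## Robot

A 7-joint arm with a two-finger parallel gripper is mounted at the origin on the work surface. World frame = base frame: x ahead of the robot, y to its left, z up, the work surface at z = 0. Lengths are in m, angles in rad, forces in N, time in s.
With the tool pointing down it reaches from about 0.4 to 0.9 m from the base axis. Payload 5.6 kg.
Tool frame: the origin (TCP) lies midway between the tips of the shut fingers; the grasp point (between the pads) lies 19 mm behind it; z points along the fingers, y is the line along which they close (so a half turn about z gives the same grasp; the last joint's range is limited). The gripper opens to 92 mm and grips with 3 to 60 N. Pads are 20 mm wide; open, the fingers measure 128 mm over their backs; the gripper's body (75 mm by 189 mm) begins 69 mm behind the grasp point.
Start: joints at [-1.275, 0.468, -0.012, 1.603, 0.006, 1.071, -0.056], TCP at [0.216, 0.613, 0.215] pointing down, gripper open.
Joint ranges: [-2.53, 2.53], [-0.31, 2.02], [-1.57, 1.55], [0.28, 2.44], [-1.29, 4.43], [0.15, 1.84], [-2.92, 2.92]. Speed limits (rad/s): [2.57, 2.57, 3.14, 3.14, 3.14, 3.14, 3.14].

## Interface

Orientations are given as a 3x3 rotation matrix whose columns are the frame's x, y, z axes.
In Python, from station import env, effector, solver, viewer, workorder, search_frame, tip_of gives the robot as it stands. Calls block until the motion is done:
- env.reach(position, orientation): joint-space move of the TCP to a pose.
- env.movel(position, frame=None, rate=0.15): straight line of the TCP; frame=None keeps the orientation; rate is the mean speed in m/s.
- env.goto_joints(angles): joint-space move.
- effector.release() and effector.grasp(squeeze=None): open the fingers fully, or close them until they stop; squeeze is the grip in N (None keeps the last).
- env.pause(seconds).
- solver.inverse_kinematics(position, orientation): joint angles nearest the present ones, or None.
- env.sense(): the state.
- viewer.read_camera(name): name is "side" or "top"; returns (picture, depth): 400x640x3 uint8, red, green, blue; 400x640 float32, m along the optical axis (not along the pixel's ray), 0 where there is no reading.
- viewer.camera_info(name): a dict with "intrinsics" (3x3 intrinsics, pixels), "eye" and "rotation" of the camera in the world. Camera axes: x right, y up, looking along -z (the intrinsics and any distortion apply to the point x, -y, -z); pixel columns grow to the right and rows downward; lengths in m; the calibration is good to about 2 mm. A picture is of the moment at which its call begins. camera_info takes no time and is no camera call.
A pose or a line that the arm cannot do raises env.PlanningError and nothing moves.
- workorder.finish_job(): hands the job in; it is judged then, once.
Trained networks look in the newest picture that a camera, given by its name, has taken for a name from the list of things; names that differ only in an ending like _2 or _b are one class to them, and where a whole thing is asked for, a point or a joint stands for the part that bears it (a point fixed in the world has none). Each returns a list of dicts, best first, with "score" (0 to 1); they miss things now and then, are a little off and sometimes report something else, mostly with a low value. They report only what shows in the picture. A call takes as long as a camera call. They do not tell look-alikes from the thing itself.
- search_frame(camera, name): "at" ([x, y, z] in m, in world coordinates, good to about 4 mm: the middle of the surface that is visible of it).
- tip_of(camera, name): "at" ([x, y, z] in m, in world coordinates, good to about 4 mm: a listed point, or the origin of a listed thing).
The state is a dict: "t": time; "joint_positions": joint angles; "joint_velocities": joint speeds; "tau": joint torques, N m; "ee_pos": TCP position; "tcp_rot": TCP orientation; "wrist_force": force on the tool from outside, world axes, zero at the start; "moment": the same for the moment, N m; "gripper_width": finger opening in m; "grasp_force": force on a finger pad.
Only numpy, scipy, OpenCV 4.12 (cv2) and the standard library are available. Lean on these libraries where they do the work, as an engineer would, in place of code of your own. Each camera call takes 0.05 s, during which the arm holds its last target. There are 200 camera calls.

## Working session

There is one attempt and no reset: what is moved stays moved. The work goes in short steps, each a Python script; the robot and the scene stay as the last script left them, time stands still between calls to the robot, and variables do not carry over. Pictures are saved under pics/ and viewed, at most 14 in all, crops included, and the job is handed in when it is done.

```bash
mkdir -p pics; ls; python3 - <<'E'
from station import env, effector, solver, viewer, workorder, search_frame, tip_of
import cv2,numpy as np
for c in("top","side"):
    p,d=viewer.read_camera(c); cv2.imwrite(f"pics/{c}0.png",p[:,:,::-1]); np.save(f"pics/{c}0.npy",d)
    i=viewer.camera_info(c); print(c,i)
    for n in["large_tape","small_tape","round_stamp","small_stapler","square_stamp","long_stapler","parcel_roll","post_module","well_module","bay_module"]:
        print(n,[(np.round(r["at"],3).tolist(),round(r["score"],2)) for r in tip_of(c,n)])
print(env.sense())
E
```

```text
pics
top {'intrinsics': array([[369.54835818,   0.        , 324.89750292],
       [  0.        , 369.54835818, 198.24342797],
       [  0.        ,   0.        ,   1.        ]]), 'eye': array([0.40781017, 0.01420702, 0.97868362]), 'rotation': array([[-0.01217269,  0.98780481, -0.15522078],
       [-0.99926228, -0.01767177, -0.03409691],
       [-0.03642412,  0.15469122,  0.9872912 ]])}
large_tape [([0.589, 0.35, 0.002], 0.67)]
small_tape [([0.387, -0.354, 0.0], 0.54), ([0.472, -0.312, -0.005], 0.53)]
round_stamp [([0.583, -0.363, -0.002], 0.72)]
small_stapler [([0.424, 0.408, -0.0], 0.7), ([0.472, 0.165, 0.005], 0.58)]
square_stamp [([0.46, -0.011, 0.004], 0.49), ([0.479, -0.164, -0.001], 0.28)]
long_stapler [([0.475, 0.311, -0.001], 0.9)]
parcel_roll [([0.48, -0.164, -0.002], 0.65), ([0.655, -0.026, 0.005], 0.29)]
post_module [([0.657, -0.025, 0.002], 0.8)]
well_module [([0.657, 0.081, 0.006], 0.83)]
bay_module [([0.664, -0.132, 0.001], 0.86)]
side {'intrinsics': array([[516.86729773,   0.        , 314.87223687],
       [  0.        , 516.86729773, 193.28258768],
       [  0.       
[... 980 characters left out ...]
2]), 'joint_velocities': array([-0.00188458,  0.00150607, -0.00043929, -0.00343184, -0.0015793 ,
       -0.00023722, -0.00041959]), 'tau': array([-9.64112478e-04, -5.20406556e+01, -1.32456771e-02, -2.44069773e+01,
       -5.68554760e-02,  1.10985732e-02,  8.89827049e-06]), 'ee_pos': array([0.21605755, 0.61305936, 0.21458715]), 'tcp_rot': array([[-9.43140070e-01,  3.32395560e-01,  1.38394120e-05],
       [ 3.32395561e-01,  9.43140070e-01,  2.43135331e-05],
       [-4.97079356e-06,  2.75312265e-05, -1.00000000e+00]]), 'wrist_force': array([-0.25325357, -0.46166799, -0.52898012]), 'moment': array([-0.00132285,  0.04799895, -0.01818695]), 'grasp_force': 0.0, 'gripper_width': 0.09189503508964138}
```

View pics/top0.png

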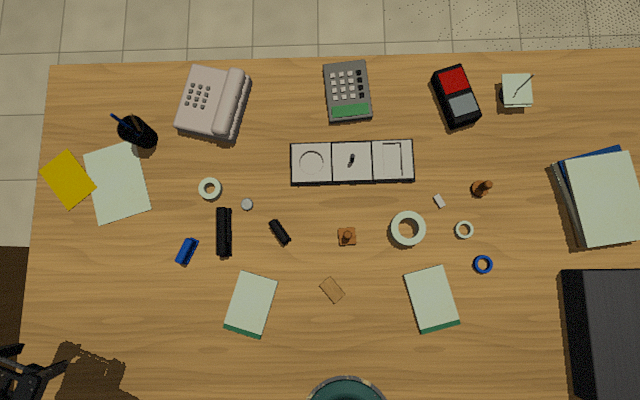

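View pics/side0.png

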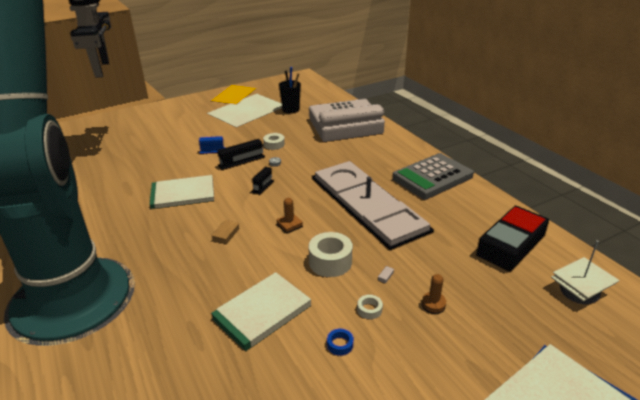

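Top image candidates:
- **Small tape:** off-white ring (464,230) or blue ring (483,264). The off-white one fits.
- **Small stapler:** black (280,232), blue (187,250) or long black (224,232). The short black one fits.
- **Stamps:** (482,188) looks round-footed and (347,236) square-footed.
- **Tapes:** (209,188) is the large desk roll and (408,229) the parcel roll.

I'll confirm these in one enlarged crop and measure from both depth views.

```bash
cat > h.py <<'E'
import numpy as np, cv2
from station import env, effector, solver, viewer, workorder, search_frame, tip_of
def cloud(cam,d):
    i=viewer.camera_info(cam);K=i["intrinsics"]
    v,u=np.mgrid[:d.shape[0],:d.shape[1]]
    P=np.stack([(u-K[0,2])/K[0,0]*d,-(v-K[1,2])/K[1,1]*d,-d],-1)
    W=P@i["rotation"].T+i["eye"]; W[d<=0]=np.nan
    return W
def near(W,c,r,zlo,zhi=.2):
    m=(np.hypot(W[...,0]-c[0],W[...,1]-c[1])<r)&(W[...,2]>zlo)&(W[...,2]<zhi)
    return W[m]
E
python3 - <<'E'
from h import *
p=cv2.imread("pics/top0.png")
s=cv2.imread("pics/side0.png")
def c(im,u,v,r=32,R=260): return cv2.resize(im[v-r:v+r,u-r:u+r],(R,R),interpolation=cv2.INTER_CUBIC)
a=np.hstack([c(p,280,232),c(p,464,230),c(p,482,188)])
b=np.hstack([c(s,290,215),c(s,434,293),cv2.resize(p[130:195,280:425],(260,260))])
cv2.imwrite("pics/crop.png",np.vstack([a,b]))
np.set_printoptions(precision=4,suppress=True)
O={"large":(.589,.35,.04,.008),"small":(.472,-.313,.035,.006),"rstamp_foot":(.582,-.362,.04,.005),"rstamp_top":(.582,-.362,.05,.03),"stapler":(.473,.166,.05,.01),"stapler_top":(.473,.166,.05,.03),"post":(.66,-.027,.03,.03),"sqstamp":(.459,-.011,.04,.005)}
for cam in("top","side"):
    W=cloud(cam,np.load(f"pics/{cam}0.npy"))
    t=near(W,(.53,.05),.04,-.02,.02); print(cam,"table z",np.median(t[:,2]))
    for n,(x,y,r,z) in O.items():
        q=near(W,(x,y),r,z)
        if len(q)<4: print(n,len(q));continue
        zt=np.percentile(q[:,2],90); T=q[q[:,2]>zt-.006]
        print(n,len(q),"z",np.percentile(q[:,2],[5,50,90,99]),"rect",[np.round(k,4) for k in cv2.minAreaRect((q[:,:2]*1000).astype(np.float32))],"toprect",[np.round(k,1) for k in cv2.minAreaRect((T[:,:2]*1000).astype(np.float32))])
    # organiser
    q=near(W,(.66,-.027),.2,.013,.03); q=q[(abs(q[:,0]-.66)<.07)]
    print("organiser",len(q),cv2.minAreaRect((q[:,:2]*1000).astype(np.float32)))
E
```

```text
top table z -0.0008618588123294746
large 351 z [0.0112 0.0231 0.0255 0.0274] rect [array([591.44  , 355.8312]), array([58.5985, 57.8374]), np.float64(3.3859)] toprect [array([591.5, 355.9]), array([58. , 58.4]), np.float64(8.1)]
small 176 z [0.0092 0.0159 0.0181 0.0199] rect [array([ 471.7176, -307.5431]), array([43.9307, 43.8167]), np.float64(89.6866)] toprect [array([ 471.7, -307.9]), array([43.1, 43.8]), np.float64(87.7)]
rstamp_foot 268 z [0.0103 0.0164 0.07   0.0723] rect [array([ 581.2955, -360.583 ]), array([42.8073, 52.5531]), np.float64(30.5116)] toprect [array([ 578.1, -356.6]), array([16.4, 17.3]), np.float64(85.2)]
rstamp_top 108 z [0.035  0.0647 0.071  0.073 ] rect [array([ 578.8507, -355.3616]), array([19.301 , 19.2982]), np.float64(65.3075)] toprect [array([ 578.1, -356.6]), array([16.4, 17.3]), np.float64(85.2)]
stapler 238 z [0.0348 0.0425 0.0451 0.0466] rect [array([472.9878, 168.9474]), array([67.2648, 22.1078]), np.float64(34.7879)] toprect [array([472.9, 168.5]), array([66.6, 21.3]), np.float64(34.8)]
stapler_top 230 z [0.0381 0.0425 0.0451 0.0467] rect [array([4
[... 1698 characters left out ...]
 195 z [0.0316 0.0409 0.0437 0.045 ] rect [array([471.9561, 162.1983]), array([68.5139, 24.2704]), np.float64(33.6286)] toprect [array([472. , 161.8]), array([65.9, 23.1]), np.float64(36.0)]
post 89 z [0.0329 0.0532 0.0708 0.0738] rect [array([658.5492, -28.7866]), array([15.1662, 13.2982]), np.float64(20.9807)] toprect [array([657.7, -28.3]), array([20.1,  9.3]), np.float64(57.7)]
sqstamp 466 z [0.0076 0.0165 0.0652 0.0719] rect [array([458.7079, -11.7724]), array([45.6527, 48.4907]), np.float64(11.682)] toprect [array([459.1, -13.6]), array([19.5, 19.2]), np.float64(29.9)]
organiser 2977 ((658.0843505859375, -26.48883056640625), (108.75938415527344, 327.13275146484375), 0.9766893982887268)
```

View pics/crop.png

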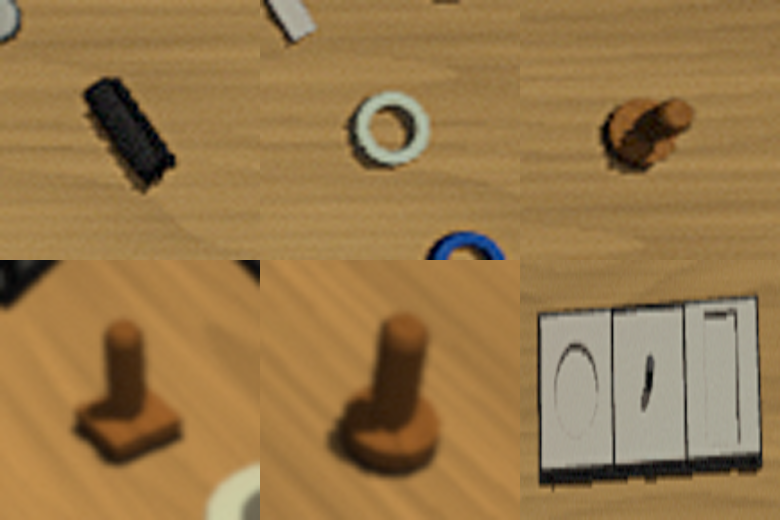

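The crop confirms the black short stapler, the off-white small ring, and the round-footed stamp at top (482,188); the other stamp's foot is square. The modules from left to right are well, post and bay, with the bay's long side along world x. Heights match the text (24, 18, 72, 44 and 74 mm). The views agree in x and differ by about 5 mm in y, so I'll grip closing along y, which centres the part in that direction. First the large tape.

```bash
cat >> h.py <<'E'
def R(deg):  # tool down, closing axis at deg from world x
    a=np.radians(deg); y=np.array([np.cos(a),np.sin(a),0]); z=np.array([0,0,-1.]); return np.c_[np.cross(y,z),y,z]
def say(m):
    s=env.sense(); print(m,"t%.1f"%s["t"],np.round(s["ee_pos"],4),"w%.4f"%s["gripper_width"],"g%.1f"%s["grasp_force"],"F",np.round(s["wrist_force"],1))
def pick(x,y,z,deg,n,hi=.2):
    env.reach([x,y,hi],R(deg)); env.movel([x,y,z],rate=.15); say("at")
    effector.grasp(n); say("grasp"); env.movel([x,y,hi],rate=.2); say("lift")
def place(x,y,z,deg,hi=.2):
    env.reach([x,y,hi],R(deg)); say("above"); env.movel([x,y,z+.015],rate=.15); env.movel([x,y,z],rate=.03); say("down")
    effector.release(); say("open"); env.movel([x,y,hi],rate=.2)
def snap(n,cams=("top","side")):
    for c in cams:
        p,d=viewer.read_camera(c); cv2.imwrite(f"pics/{c}{n}.png",p[:,:,::-1]); np.save(f"pics/{c}{n}.npy",d)
E
python3 - <<'E'
from h import *
pick(.5905,.352,.005,90,15)
env.reach([.6575,-.026,.2],R(90)); env.movel([.6575,-.026,.09],rate=.15); say("over")
snap(1,("side",))
p=cv2.imread("pics/side1.png"); cv2.imwrite("pics/c1.png",cv2.resize(p[120:260,270:450],None,fx=4,fy=4))
E
```

```text
at t4.2 [0.5912 0.3525 0.0061] w0.0919 g0.0 F [ 0.2 -0.9 -0.7]
grasp t4.8 [0.5906 0.3522 0.0052] w0.0593 g15.0 F [-0.5 -0.1  2.1]
lift t5.9 [0.5897 0.3515 0.1984] w0.0595 g15.0 F [ 0.7 -0.1 -0.5]
over t8.3 [ 0.6583 -0.0258  0.0909] w0.0593 g15.0 F [ 0.3 -0.5 -0.4]
```

View pics/c1.png

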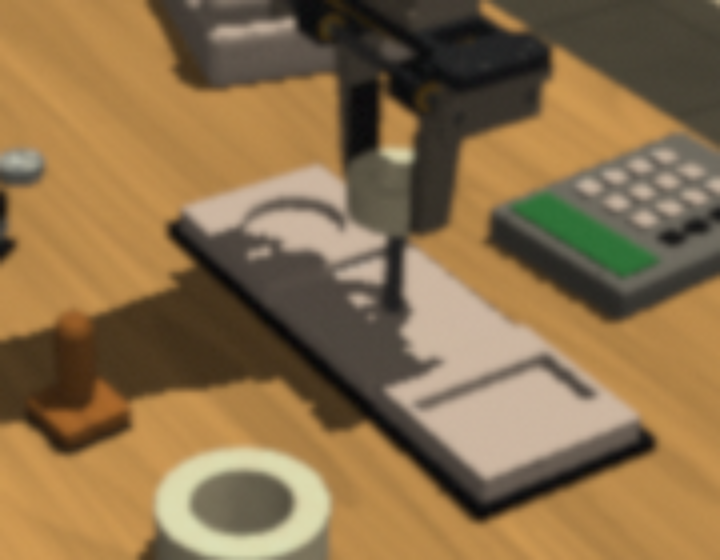

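The tape is held over the post. In the crop the post is at column 395 and the ring spans about 347 to 440, so they are aligned. I'll lower it, then fetch the small roll.

```bash
python3 - <<'E'
from h import *
x,y=.6575,-.026
env.movel([x,y,.04],rate=.1); say("mid"); env.movel([x,y,.0235],rate=.03); say("down")
effector.release(); say("open"); env.movel([x,y,.2],rate=.2)
pick(.4716,-.312,.005,90,12)
snap(2)
W=cloud("side",np.load("pics/side2.npy"))
q=near(W,(.658,-.027),.045,.032,.05); print(np.percentile(q[:,2],[5,50,90]),cv2.minAreaRect((q[:,:2]*1000).astype(np.float32)))
W=cloud("top",np.load("pics/top2.npy"))
q=near(W,(.658,-.027),.045,.032,.05); print(np.percentile(q[:,2],[5,50,90]),cv2.minAreaRect((q[:,:2]*1000).astype(np.float32)))
q=near(W,(.658,-.027),.045,.06,.09); print(q.mean(0))
E
```

```text
mid t9.0 [ 0.6577 -0.0261  0.04  ] w0.0592 g15.0 F [ 0.1  0.3 -0.6]
down t9.7 [ 0.6575 -0.026   0.0233] w0.0594 g15.0 F [ 0.   0.2 -0.6]
open t10.3 [ 0.6575 -0.026   0.0235] w0.0917 g0.0 F [-0.   0.5  0.6]
at t14.1 [ 0.4722 -0.3124  0.0058] w0.0921 g0.0 F [ 1.2  0.7 -0.3]
grasp t14.8 [ 0.4716 -0.312   0.005 ] w0.0458 g12.0 F [0.1 0.3 1.5]
lift t15.9 [ 0.4709 -0.3115  0.1989] w0.0459 g12.0 F [ 0.1  0.1 -0.2]
[0.03287819 0.03828039 0.04178336] ((656.538330078125, -53.48394012451172), (15.490734100341797, 13.132986068725586), 46.76723861694336)
[0.03640841 0.04077193 0.04328616] ((658.3551635742188, -22.679418563842773), (57.537105560302734, 59.006717681884766), 87.28680419921875)
[ 0.65722264 -0.02352667  0.07037939]
```

The large roll sits flat with its top at 42 mm, concentric with the post within 1 mm. Next the small roll, then the stamp.

```bash
python3 - <<'E'
from h import *
place(.6575,-.0265,.0475,90)
pick(.5783,-.3605,.033,90,15)
snap(3)
W=cloud("top",np.load("pics/top3.npy"))
q=near(W,(.658,-.027),.045,.052,.064); print(np.percentile(q[:,2],[5,50,90]),cv2.minAreaRect((q[:,:2]*1000).astype(np.float32)))
p=cv2.imread("pics/top3.png");s=cv2.imread("pics/side3.png")
cv2.imwrite("pics/c3.png",np.hstack([cv2.resize(p[120:220,280:420],(390,279)),cv2.resize(s[130:270,290:485],(390,279))]))
E
```

```text
above t17.3 [ 0.6571 -0.0289  0.1999] w0.0462 g12.0 F [-0.1  0.2 -1. ]
down t19.1 [ 0.6574 -0.0265  0.0473] w0.0457 g12.0 F [-0.4 -0.6 -0.1]
open t19.9 [ 0.6575 -0.0265  0.0475] w0.0918 g0.0 F [ 0.7 -0.4  0.3]
at t23.3 [ 0.579  -0.361   0.0341] w0.0916 g0.0 F [ 0.4 -0.6  0.1]
grasp t24.4 [ 0.5782 -0.3605  0.0329] w0.0216 g15.0 F [-0.3 -0.4 -0.4]
lift t25.4 [ 0.5775 -0.36    0.1986] w0.0216 g15.0 F [-0.1  0.2 -1.2]
[0.05388249 0.05847246 0.06055039] ((657.54248046875, -23.556381225585938), (43.72993469238281, 44.56381607055664), 88.82350158691406)
```

View pics/c3.png

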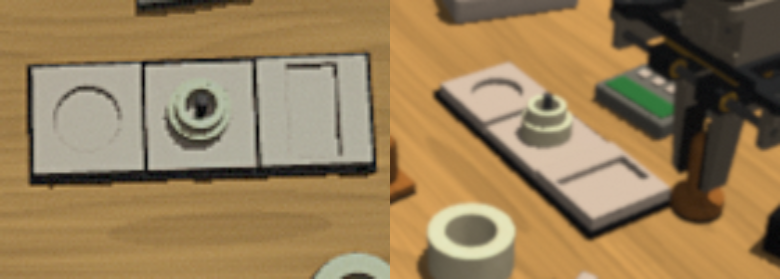

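View pics/side3.png

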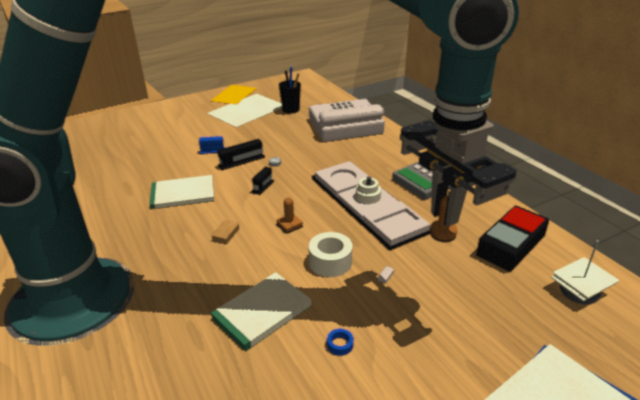

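Both rolls are stacked on the post (side image ~368,190), and the stamp is held upright (side ~443,230). Next the stamp goes into the well, then the stapler pick.

```bash
python3 - <<'E'
from h import *
place(.656,.081,.0455,90)
pick(.4725,.165,.027,124.5,20)
snap(4)
W=cloud("top",np.load("pics/top4.npy"))
q=near(W,(.656,.081),.045,.06,.1); print(np.percentile(q[:,2],[50,95]),q.mean(0))
p=cv2.imread("pics/top4.png");s=cv2.imread("pics/side4.png")
cv2.imwrite("pics/c4.png",np.hstack([cv2.resize(p[110:280,220:420],(390,332)),cv2.resize(s[80:250,220:420],(390,332))]))
E
```

```text
above t27.1 [0.6563 0.0788 0.2   ] w0.0214 g15.0 F [-0.  -0.5 -1.1]
down t28.9 [0.656  0.081  0.0453] w0.0213 g15.0 F [-0.  -0.5 -1.2]
open t30.0 [0.656  0.081  0.0455] w0.0918 g0.0 F [-0.3  0.4  0.2]
at t33.0 [0.4732 0.1652 0.0277] w0.0918 g0.0 F [ 0.7 -1.   0.6]
grasp t34.1 [0.4725 0.1649 0.0269] w0.0219 g19.9 F [ 0.3  0.1 -0.9]
lift t35.1 [0.4717 0.1647 0.199 ] w0.0221 g19.9 F [ 0.2  0.3 -1.7]
[0.08046125 0.08488957] [0.65457353 0.08387838 0.07889761]
```

View pics/c4.png

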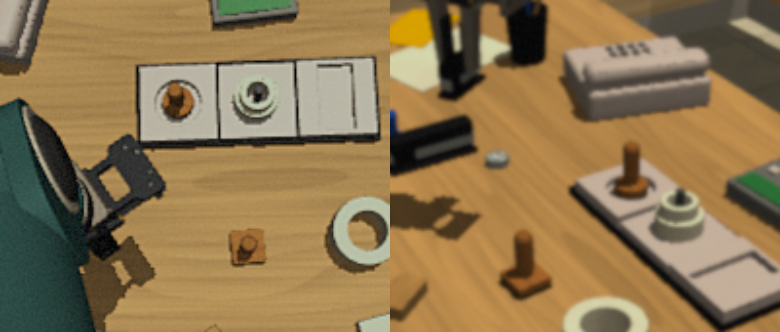

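The stamp is upright in the well with its top at 84 mm, as expected, and the stapler is held level. Now I'll place it in the bay.

```bash
python3 - <<'E'
from h import *
place(.6593,-.1345,.0395,91)
env.reach([.45,.1,.35],R(90)); env.pause(.3); say("end")
env.reach([.216,.613,.215],R(70)); say("home")
snap(5)
for c in("top","side"):
    W=cloud(c,np.load(f"pics/{c}5.npy"))
    for n,x,y,r,lo,hi in[("stapler",.6593,-.1345,.05,.035,.08),("stamp",.656,.081,.045,.06,.1),("tape",.6575,-.027,.045,.05,.064)]:
        q=near(W,(x,y),r,lo,hi); print(c,n,np.percentile(q[:,2],[50,95]),cv2.minAreaRect((q[:,:2]*1000).astype(np.float32)))
p=cv2.imread("pics/top5.png");s=cv2.imread("pics/side5.png")
cv2.imwrite("pics/c5.png",np.hstack([cv2.resize(p[110:280,220:420],(390,332)),cv2.resize(s[130:270,290:455],(390,332))]))
E
```

```text
above t36.5 [ 0.6593 -0.1317  0.1999] w0.0223 g19.9 F [-0.2  0.3 -0.7]
down t38.3 [ 0.6593 -0.1345  0.0393] w0.0221 g20.0 F [ 0.6  0.1 -1.3]
open t39.4 [ 0.6593 -0.1345  0.0395] w0.0920 g0.0 F [-0.6 -0.5 -0.2]
end t41.9 [0.4503 0.0996 0.3496] w0.0923 g0.0 F [-0.1  0.2 -0.7]
home t44.0 [0.2174 0.6126 0.2153] w0.0920 g0.0 F [0.7 0.2 0.2]
top stapler [0.05386501 0.05673192] ((659.3795776367188, -130.9200439453125), (66.55239868164062, 22.284521102905273), 2.0658814907073975)
top stamp [0.08113379 0.08460579] ((655.099365234375, 84.0929183959961), (18.319171905517578, 20.285415649414062), 2.537550926208496)
top tape [0.0578955  0.06122093] ((657.3928833007812, -23.32518768310547), (44.107948303222656, 44.137664794921875), 42.82559585571289)
side stapler [0.05162013 0.05574417] ((659.2361450195312, -136.55662536621094), (67.09290313720703, 24.641761779785156), 1.7909748554229736)
side stamp [0.07402469 0.08320941] ((655.9713134765625, 77.66246032714844), (22.06619644165039, 20.63623809814453), 13.401721000671387)
side tape [0.05713732 0.06088746] ((656.867919921875, -27.54819107055664), (45.837345123291016, 45.57185745239258), 87.92776489257812)
```

View pics/c5.png

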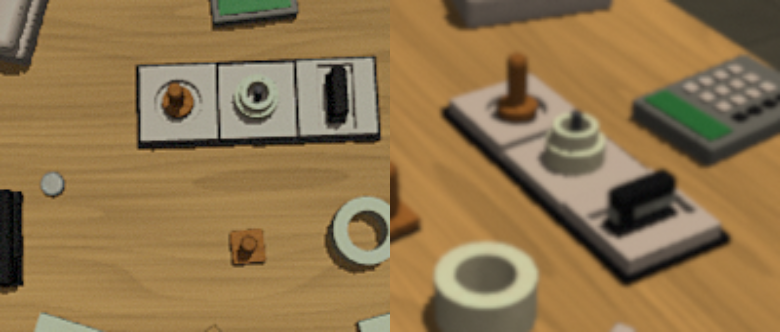

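View pics/side5.png

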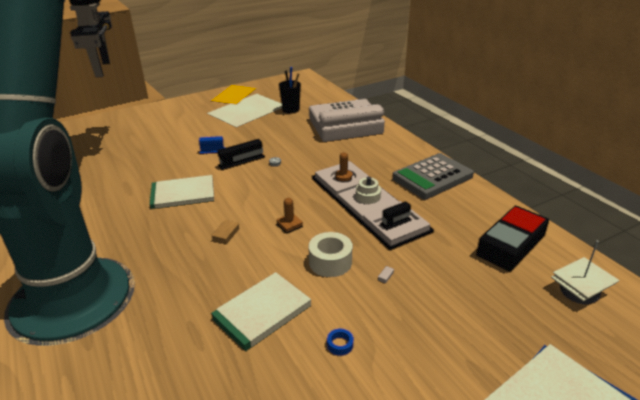

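All four parts are seated at the expected heights: stapler top 56 mm, stamp 84 mm, tape stack 60 mm (side image ~397,213, ~343,167 and ~368,190). The look-alikes have not moved and the arm is clear, so I'm handing it in.

```bash
python3 -c "
from h import *
print(workorder.finish_job())"
```

```text
the job is handed in; nothing more can be done
None
```

The job is handed in: both tape rolls are on the post (larger one underneath), the round stamp is upright in the well, the small stapler is on its base in the bay, and the look-alikes were left where they were; the verdict was not shown to me.

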